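# Set the drying blower for the rinsed pot

## Robot

A 7-joint arm with a two-finger parallel gripper is mounted at the origin on a cart in front of the work surface, level with it; the furniture and walls round the work are solid. World frame = base frame: x ahead of the robot, y to its left, z up, the work surface at z = 0. Lengths are in m, angles in rad, forces in N, time in s.
With the tool pointing down it reaches from about 0.425 to 0.925 m from the base axis. Payload 6.8 kg.
Tool frame: the origin (TCP) lies midway between the tips of the shut fingers; the grasp point (between the pads) lies 19 mm behind it; z points along the fingers, y is the line along which they close (so a half turn about z gives the same grasp; the last joint's range is limited). The gripper opens to 85 mm and grips with 20 to 120 N. Pads are 22 mm wide; open, the fingers measure 114 mm over their backs; the gripper's body (76 mm by 85 mm) begins 54 mm behind the grasp point. The pads swing forward as they close: fully open they stand 13 mm farther back than shut.
Start: joints at [-1.321, 0.477, 0.022, 1.555, -0.011, 1.109, -0.083], TCP at [0.236, 0.632, 0.231] pointing down, gripper open.
Joint ranges: [-2.96, 2.96], [-0.34, 2.1], [-1.41, 1.46], [0.24, 2.44], [-1.37, 4.51], [0.17, 1.92], [-2.96, 2.96]. Speed limits (rad/s): [2.39, 2.39, 3.14, 3.14, 3.14, 3.14, 3.14].

## Interface

Orientations are given as a unit quaternion [w, x, y, z].
In Python, from station import * gives the robot as it stands.
- The arm moves only by the shell command python3 -m creep 'ROWS' [FORCE]. ROWS is JSON, a list of rows, each a list of 7 numbers: the gripper command: -1 is shut, 1 is fully open, values between are in proportion, then the shift along the world's x, y, z in mm, then the turn, a rotation vector about the world's x, y, z in rad. A call has 1 to 5 rows; each row shifts and turns the commanded pose from where the row before left it; what a row does not reach is not made up. A row lasts 1/8 s, in which the tool goes at most 62.5 mm and 10.7 degrees, less where a joint would pass 70% of its speed; a pose out of reach is approached as far as the arm can. A call is refused whole if a number of a shift passes 62.5 or a number of a turn 0.188, either way. A call with a gripper value outside its range is refused whole. The fingers move at their own pace and stop on an object; FORCE is the grip in N (left out, the last holds). Time passes only in rows, so rows that do not move let the fingers close. It gives the time, the measured TCP pose, the force, the opening and the grip force at its end, in the units of the state.
- get_obs(): the state, without advancing time (a new reading comes with each control period).
- read_camera(name): name is "side" or "top"; returns (picture, depth): 384x512x3 uint8, red, green, blue; 384x512 float32, m along the optical axis (not along the pixel's ray), 0 where there is no reading.
- camera_params(name): a dict with "intrinsics" (3x3 intrinsics, pixels), "k1" (the pictures are not rectified: a ray, as slopes to the right and down, at radius r is drawn at 1 + k1 r^2 times it, then the intrinsics apply), "cam_to_world" (4x4, takes a point from camera to world coordinates). Camera axes: x right, y up, looking along -z (the intrinsics and any distortion apply to the point x, -y, -z); pixel columns grow to the right and rows downward; lengths in m; the calibration is good to about 2 mm. A picture is of the moment at which its call begins. camera_params takes no time and is no camera call.
- hand_in(): hands the job in; it is judged then, once.
The state is a dict: "t": time; "q": joint angles; "joint_vel": joint speeds; "joint_torque": joint torques, N m; "eef_pos": TCP position; "tool_rot": TCP orientation; "contact_force": force on the tool from outside, world axes, zero at the start; "torque": the same for the moment, N m; "gripper_width": opening from 0.0 (shut) to 1.0 (fully open); "grasp_force": force on a finger pad.
Only numpy, scipy, OpenCV 4.12 (cv2) and the standard library are available. Lean on these libraries where they do the work, as an engineer would, in place of code of your own. Each camera call takes 0.05 s, during which the arm holds its last target. There are 200 camera calls.

## Task

Set up the bench drying blower for the rinsed pot (the open clear plastic one without a lid), which stands at one of its two outlets: turn the damper handle on the pot's side fully open, in line with its duct, and the handle on the capped jar's side fully shut, across its duct. Then, once both dampers are set, turn the fan dial to its second speed, the mark with two dots. Leave the pot and the jar standing where they are.

Things in the scene. Friction and masses are not known exactly. Their poses are not given: they have to be found in the camera images.
- blower: Fixed drying blower. Origin on the worktop under the middle of its grey box (120 mm along x, 110 mm along y, top at z = 86 mm); x points to its back, y to its left, z up. From the left and right faces of the box a round metal duct (60 mm diameter, axis at z = 45 mm, top at 75 mm, flanges 68 mm) runs along +y and -y out to 195 mm from the origin. Intake slots in the front
- damper_left (a joint): Left (+y) damper handle. 0 = fully shut: handle across the duct, pointing along the blower's -x (to the front). 1.571 = fully open: handle in line with the duct, pointing outward along the blower's +y. Seen from above it turns clockwise to open. Solid stops at both ends, stiff hinge (about 0.12 N m, 2 N at the grip) that stays where it is left; starts about half open
- damper_right (a joint): Right (-y) damper handle. 0 = fully shut: handle across the duct, pointing along the blower's -x (to the front). 1.571 = fully open: handle in line with the duct, pointing outward along the blower's -y. Seen from above it turns counter-clockwise to open. Solid stops at both ends, stiff hinge (about 0.12 N m, 2 N at the grip) that stays where it is left; starts about half open
- damper_left_pivot (a point): Vertical hinge axis of the left damper handle, at the handle's mid height: (0, +95, 105) mm in the blower's frame
- damper_right_pivot (a point): The same for the right damper handle: (0, -95, 105) mm in the blower's frame
- damper_left_grip (a point): Middle of the left handle's black rubber sleeve, at mid height, 65 mm from the hinge axis; moves with the handle, its x axis lies along the handle (pointing to the hinge). The sleeve is 18 mm wide, 20 mm high and 66 mm long (from 29 to 95 mm from the axis); its underside is 20 mm above the duct's top
- damper_right_grip (a point): The same for the right damper handle
- fan_dial (a joint): Fan dial on the box's top. Four detents, 0.70 rad (40 degrees) apart: 0 = off (ring mark), 0.70 = first speed (one dot), 1.40 = second (two dots), 2.10 = third (three dots); grows as the dial turns clockwise seen from above; stops at 0 and 2.10. It clicks into the nearest detent when let go (up to about 0.1 N m to turn over a click). Starts at off or first speed
- fan_dial_grip (a point): On the dial's axis, at mid height of its bar grip (108 mm above the worktop at the blower's origin). The bar is 58 mm long, 14 mm wide and 28 mm high (z = 95 to 122 mm) above a 60 mm round skirt; a white line on one end is the pointer. The point's x axis points along the bar to the pointer end and turns with it; at off it stands 1.05 rad counter-clockwise (from above) of the blower's +x
- pot: Rinsed open clear plastic pot, 70 mm across, 59 mm high, loose and light (about 60 g), standing on the worktop about 50 mm beyond the end of one duct (left or right); origin under its centre
- jar: Capped honey jar, 62 mm across, 71 mm high, loose, standing likewise at the end of the other duct; origin under its centre

How it is judged:
By the outcome, as a careful person would: the job done as asked, in the order asked, and still so for the second after the job is handed in, with the robot touching nothing.
It also fails if it takes over 54 s, if anything falls off the work surface, if the arm or the gripper's body presses on something with over 40 N, if the wrist force passes 120 N, or if a joint passes its speed limit or range.

## Working session

There is one attempt and no reset: what is moved stays moved. The work goes in short steps, Python scripts to look and compute and a shell command to move; the robot and the scene stay as the last step left them, time stands still between calls to the robot, and variables do not carry over. Pictures are saved under pics/ and viewed, at most 10 in all, crops included, and the job is handed in when it is done.

```bash
mkdir -p pics
cat > h.py <<'E'
from station import *
import numpy as np, cv2
def ray(name,u,v):
    p=camera_params(name);K=np.array(p["intrinsics"]);T=np.array(p["cam_to_world"])
    d=np.array([(u-K[0,2])/K[0,0],(v-K[1,2])/K[1,1]]);s=d.copy()
    for _ in range(20): s=d/(1+p["k1"]*(s@s))
    return T[:3,3],T[:3,:3]@np.array([s[0],-s[1],-1.])
def onz(name,u,v,z):
    o,d=ray(name,u,v);return o+d*(z-o[2])/d[2]
def atd(name,u,v,dep):
    o,d=ray(name,u,v);return o+d*dep
E
python3 - <<'E'
from h import *
for n in("top","side"):
    im,d=read_camera(n);np.save(f"pics/{n}0.npy",d);cv2.imwrite(f"pics/{n}0.png",cv2.resize(im[...,::-1],(800,600)))
    cv2.imwrite(f"pics/{n}raw.png",im[...,::-1])
    p=camera_params(n);print(n,np.round(p["cam_to_world"],3).tolist(),p["k1"],np.round(p["intrinsics"],1).tolist())
o=get_obs();print(o)
E
```

```text
top [[0.014, 0.989, -0.145, 0.313], [-1.0, 0.01, -0.026, 0.177], [-0.024, 0.145, 0.989, 1.185], [0.0, 0.0, 0.0, 1.0]] -0.17736707103503482 [[483.7, 0.0, 257.5], [0.0, 483.7, 194.0], [0.0, 0.0, 1.0]]
side [[-0.999, 0.018, -0.032, 0.431], [-0.037, -0.413, 0.91, 1.315], [0.003, 0.911, 0.413, 0.597], [0.0, 0.0, 0.0, 1.0]] -0.14710785153759612 [[435.1, 0.0, 253.8], [0.0, 435.1, 192.4], [0.0, 0.0, 1.0]]
{'t': 0.1, 'q': array([-1.32110337,  0.47771669,  0.0223357 ,  1.5563464 , -0.0115008 ,
        1.10926114, -0.08306846]), 'joint_vel': array([-9.01130151e-05, -1.92546143e-03,  7.05425844e-04, -1.56468453e-03,
        3.40422554e-04,  4.67419667e-04, -5.85712502e-04]), 'joint_torque': array([ 4.49601357e-03, -5.97759569e+01,  1.61367472e+00, -2.81955707e+01,
        1.28245982e-02,  5.06257304e-03,  1.75290370e-05]), 'eef_pos': array([0.2362133 , 0.63176522, 0.2304259 ]), 'tool_rot': array([-8.71246401e-05,  1.77915452e-01,  9.84045451e-01, -7.97018514e-04]), 'contact_force': array([-0.28790102,  0.36647203, -0.30593273]), 'torque': array([-0.02718814, -0.00617218, -0.01387947]), 'grasp_force': 0.0, 'gripper_width': 1.0036681097397882}
```

View pics/top0.png

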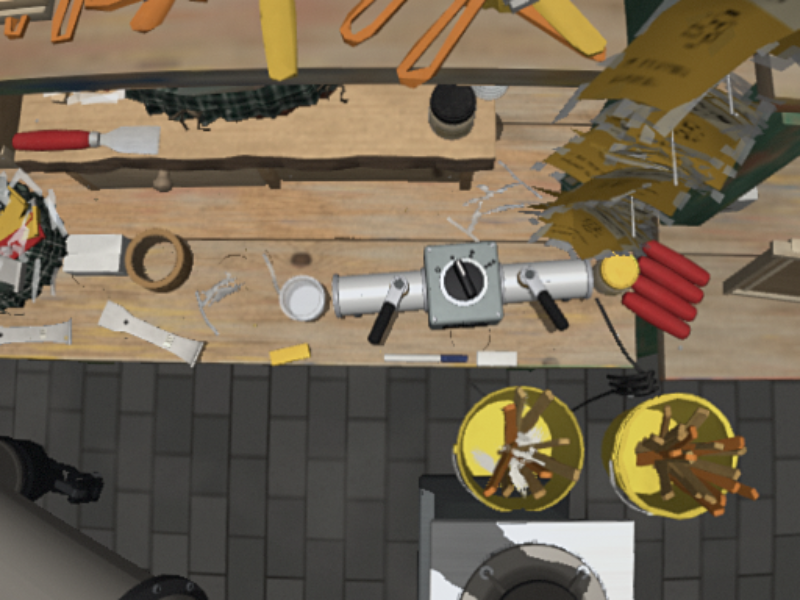

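View pics/side0.png

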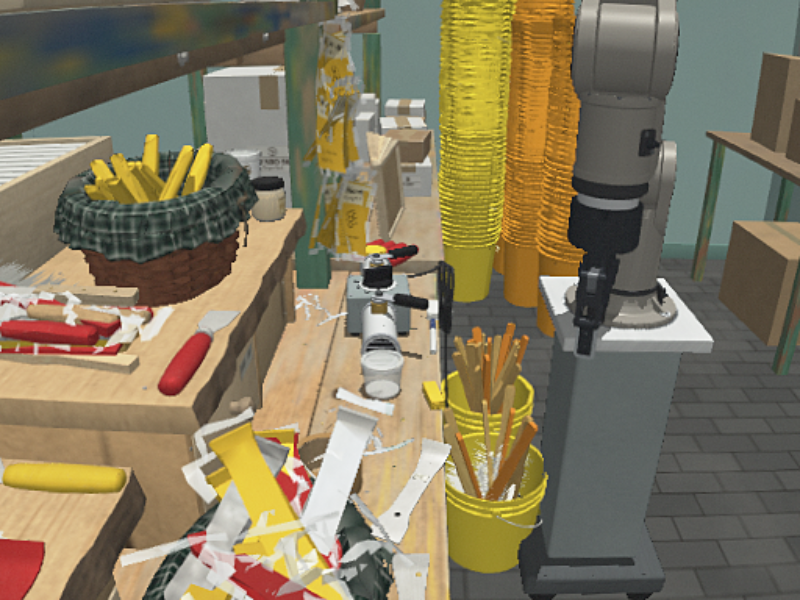

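The top view shows the blower with its box at about (463,283). The clear pot is at (303,298) on the +y/left side, and the yellow-capped jar is at (620,272) on the right. Both handles are half open. The pointer is near upper-left of the dial. Next I'll measure.

Run:
```python
from h import *
im=cv2.imread("pics/topraw.png");d=np.load("pics/top0.npy")
x0,y0,x1,y1=170,140,430,240
cv2.imwrite("pics/crop1.png",cv2.resize(im[y0:y1,x0:x1],None,fx=3,fy=3,interpolation=cv2.INTER_CUBIC))
H=np.zeros(d.shape);X=np.zeros(d.shape+(3,))
for v in range(y0,y1):
    for u in range(x0,x1):
        X[v,u]=atd("top",u,v,d[v,u]); 
H=X[...,2]; H[d==0]=-1
np.save("pics/X.npy",X)
g=cv2.cvtColor(im,cv2.COLOR_BGR2HSV)
# box top: z 80..92
def comps(m,z,lab,mn=30):
    n,l,s,c=cv2.connectedComponentsWithStats(m.astype(np.uint8))
    for i in range(1,n):
        if s[i,4]<mn: continue
        vs,us=np.where(l==i)
        P=np.array([onz("top",u,v,z)[:2] for u,v in zip(us,vs)],np.float32)
        r=cv2.minAreaRect(P);print(lab,s[i,4],"px",np.round(c[i]),"rect c",np.round(r[0],4),"size",np.round(r[1],3),"ang",round(r[2],1),"mean",np.round(P.mean(0),4),"zmed",round(float(np.median(H[l==i])),3))
comps((H>.08)&(H<.094),.086,"box")
comps((H>.03)&(H<.08),.06,"duct/pot/jar")
comps((H>.09)&(g[...,2]<70),.115,"dark")
comps((H>.03)&(g[...,1]>150)&(g[...,0]>20)&(g[...,0]<35),.071,"yellow")
```

```text
Traceback (most recent call last):
  File "h.py", line 11, in atd
    o,d=ray(name,u,v);return o+d*dep
        ~~~^^^^^^^^^^
  File "h.py", line 4, in ray
    p=camera_params(name);K=np.array(p["intrinsics"]);T=np.array(p["cam_to_world"])
ValueError: time passes only in moves, steps and waits
```

View pics/crop1.png

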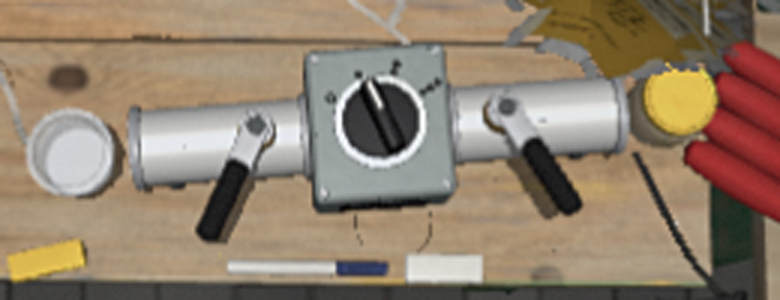

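The crop shows the dial pointing at the one-dot mark (crop px 358,75), with two dots next clockwise at (396,66). Both handles are half open. I'll cache the calibration and measure again.

```bash
cat > h.py <<'E'
from station import *
import numpy as np, cv2, functools
camp=functools.lru_cache(None)(lambda n:camera_params(n))
def ray(name,u,v):
    p=camp(name);K=np.array(p["intrinsics"]);T=np.array(p["cam_to_world"])
    d=np.array([(u-K[0,2])/K[0,0],(v-K[1,2])/K[1,1]]);s=d.copy()
    for _ in range(8): s=d/(1+p["k1"]*(s@s))
    return T[:3,3],T[:3,:3]@np.array([s[0],-s[1],-1.])
def onz(name,u,v,z):
    o,d=ray(name,u,v);return o+d*(z-o[2])/d[2]
def atd(name,u,v,dep):
    o,d=ray(name,u,v);return o+d*dep
def measure(im,d,x0=170,y0=140,x1=430,y1=240):
    H=-np.ones(d.shape)
    for v in range(y0,y1):
        for u in range(x0,x1):
            if d[v,u]>0: H[v,u]=atd("top",u,v,d[v,u])[2]
    g=cv2.cvtColor(im,cv2.COLOR_BGR2HSV)
    def comps(m,z,lab,mn=30):
        n,l,s,c=cv2.connectedComponentsWithStats(m.astype(np.uint8))
        for i in range(1,n):
            if s[i,4]<mn: continue
            vs,us=np.where(l==i)
            P=np.array([onz("top",u,v,z)[:2] for u,v in zip(us,vs)],np.float32)
            r=cv2.minAreaRect(P);vx,vy=cv2.fitLine(P,cv2.DIST_L2,0,.01,.01)[:2,0]
            print(lab,s[i,4],"px",np.round(c[i]),"rect c",np.round(r[0],4),"size",np.round(r[1],3),"ang",round(r[2],1),"line",round(float(np.degrees(np.arctan2(vy,vx))),1),"zmed",round(float(np.median(H[l==i])),3))
    comps((H>.08)&(H<.094),.086,"box")
    comps((H>.03)&(H<.08),.06,"duct/pot/jar")
    comps((H>.09)&(g[...,2]<75),.115,"dark")
    comps((H>.03)&(g[...,1]>150)&(g[...,0]>20)&(g[...,0]<35),.071,"yellow")
    comps((H>.02)&(H<.3)&(H>.14),.2,"tall")
E
python3 - <<'E'
from h import *
measure(cv2.imread("pics/topraw.png"),np.load("pics/top0.npy"))
# pivots from crop px (256,125),(508,105) at z .115; box corners at .086
f=lambda u,v:(170+u/3,140+v/3)
for nm,u,v,z in[("pivL",256,125,.117),("pivR",506,104,.117),("b1",308,52,.086),("b2",441,44,.086),("b3",453,200,.086),("b4",317,210,.086),("dial",381,117,.122),("tipw",372,84,.122),("tipb",393,150,.122),("pot",68,152,.059)]:
    print(nm,np.round(onz("top",*f(u,v),z),4))
E
```

```text
box 1878 px [296. 181.] rect c [0.5074 0.1147] size [0.117 0.116] ang 5.0 line 4.8 zmed 0.086
box 96 px [364. 159.] rect c [ 0.5603 -0.0436] size [0.063 0.016] ang 69.5 line 68.3 zmed 0.089
duct/pot/jar 1785 px [410. 181.] rect c [ 0.5115 -0.1457] size [0.118 0.145] ang 87.7 line 45.5 zmed 0.044
duct/pot/jar 1246 px [352. 178.] rect c [ 0.5225 -0.0123] size [0.076 0.145] ang 3.7 line -84.7 zmed 0.07
duct/pot/jar 1218 px [241. 187.] rect c [0.4935 0.2412] size [0.065 0.144] ang 4.7 line -85.9 zmed 0.07
duct/pot/jar 656 px [193. 190.] rect c [0.4852 0.3602] size [0.065 0.07 ] ang 0.7 line 73.1 zmed 0.057
duct/pot/jar 134 px [296. 207.] rect c [0.4509 0.1119] size [0.11  0.016] ang 89.4 line -86.3 zmed 0.06
dark 38 px [410. 150.] rect c [ 0.5764 -0.1456] size [0.029 0.013] ang 54.4 line 49.4 zmed 0.215
dark 448 px [296. 180.] rect c [0.5044 0.1178] size [0.054 0.054] ang 63.8 line -71.0 zmed 0.097
dark 225 px [353. 198.] rect c [ 0.4627 -0.01  ] size [0.063 0.019] ang 33.3 line 32.8 zmed 0.114
dark 214 px [244. 206.] rect c [0.442  0.2351] size [0.018 0.063] ang 67.8 line -23.4 zmed 0.115
yellow 529 px [374. 150.] rect c [ 0.5805 -0.0715] size [0.058 0.136] ang 1.0 line 77.7 zmed 0.14
yellow 426 px [396. 173.] rect c [ 0.529  -0.1211] size [0.058 0.051] ang 88.4 line -80.0 zmed 0.07
tall 896 px [392. 149.] rect c [ 0.5509 -0.0618] size [0.05  0.159] ang 1.1 line 81.2 zmed 0.185
pivL [0.4979 0.2097 0.117 ]
pivR [0.5158 0.0225 0.117 ]
b1 [0.561  0.1712 0.086 ]
b2 [0.5685 0.0681 0.086 ]
b3 [0.4467 0.0595 0.086 ]
b4 [0.438  0.1632 0.086 ]
dial [0.504  0.1167 0.122 ]
tipw [0.5289 0.1234 0.122 ]
tipb [0.4792 0.1077 0.122 ]
pot [0.4848 0.3599 0.059 ]
```

Run:
```python
from h import *
d=np.load("pics/top0.npy")
P=np.array([atd("top",u,v,d[v,u]) for v in range(100,230) for u in range(300,440) if d[v,u]>0])
P=P[(P[:,2]>.09)]
for a in np.arange(-.2,.08,.03):
    for lo,hi in((.13,.25),(.25,.45),(.45,.8)):
        q=P[(P[:,1]>a)&(P[:,1]<a+.03)&(P[:,2]>lo)&(P[:,2]<hi)]
        if len(q): i=np.argsort(q[:,0])[:3];print(round(a,2),lo,len(q),np.round(q[i],3).tolist())
```

```text
-0.17 0.13 5 [[0.578, -0.142, 0.156], [0.578, -0.142, 0.145], [0.579, -0.141, 0.142]]
-0.17 0.25 3 [[0.552, -0.141, 0.258], [0.554, -0.141, 0.259], [0.555, -0.14, 0.261]]
-0.14 0.13 240 [[0.523, -0.118, 0.218], [0.524, -0.117, 0.215], [0.525, -0.117, 0.21]]
-0.14 0.25 471 [[0.539, -0.115, 0.26], [0.539, -0.113, 0.259], [0.541, -0.112, 0.258]]
-0.11 0.13 464 [[0.529, -0.11, 0.249], [0.53, -0.11, 0.204], [0.53, -0.11, 0.242]]
-0.11 0.25 591 [[0.532, -0.106, 0.254], [0.532, -0.105, 0.251], [0.54, -0.09, 0.26]]
-0.08 0.13 405 [[0.548, -0.078, 0.131], [0.549, -0.08, 0.135], [0.55, -0.079, 0.13]]
-0.08 0.25 550 [[0.557, -0.071, 0.274], [0.558, -0.075, 0.26], [0.559, -0.068, 0.273]]
-0.08 0.45 3 [[0.566, -0.061, 0.453], [0.576, -0.057, 0.452], [0.577, -0.056, 0.451]]
-0.05 0.13 302 [[0.575, -0.05, 0.13], [0.576, -0.049, 0.136], [0.577, -0.047, 0.132]]
-0.05 0.25 599 [[0.564, -0.041, 0.448], [0.565, -0.041, 0.444], [0.565, -0.044, 0.449]]
-0.05 0.45 2 [[0.559, -0.036, 0.465], [0.56, -0.035, 0.465]]
-0.02 0.13 211 [[0.574, 0.003, 0.133], [0.574, 0.001, 0.132], [0.574, 0.009, 0.131]]
-0.02 0.25 418 [[0.568, 0.009, 0.34], [0.568, 0.008, 0.286], [0.568, 0.004, 0.364]]
0.01 0.13 42 [[0.575, 0.01, 0.137], [0.576, 0.012, 0.133], [0.577, 0.01, 0.136]]
0.01 0.25 160 [[0.556, 0.035, 0.284], [0.557, 0.034, 0.287], [0.558, 0.032, 0.286]]
0.04 0.25 4 [[0.619, 0.042, 0.283], [0.619, 0.04, 0.288], [0.619, 0.043, 0.281]]
0.07 0.13 76 [[0.645, 0.099, 0.197], [0.645, 0.089, 0.195], [0.645, 0.098, 0.202]]
```

```bash
python3 -m creep '[[-1,34,-55,0,0,0,0.18],[-1,34,-55,0,0,0,0.18],[-1,34,-55,0,0,0,0.18],[-1,34,-55,0,0,0,0.18],[-1,34,-55,0,0,0,0.18]]' 40
```

```text
t: 0.72
eef_pos: [0.4, 0.3671, 0.2311]
tool_rot: [-0.0, -0.266, 0.964, -0.0]
contact_force: [0.9, -0.2, 0.6]
gripper_width: 0.002
grasp_force: 0.0
```

```bash
python3 -m creep '[[-1,14,-55,0,0,0,0],[-1,14,-55,0,0,0,0],[-1,10,-55,0,0,0,0],[-1,0,-55,0,0,0,0],[-1,0,0,0,0,0,0]]'
```

```text
t: 1.35
eef_pos: [0.437, 0.1446, 0.231]
tool_rot: [-0.001, -0.26, 0.966, -0.001]
contact_force: [0.3, 1.1, 0.5]
gripper_width: 0.005
grasp_force: 0.0
```

```bash
python3 -m creep '[[-1,7,-50,0,0,0,0],[-1,7,-50,0,0,0,0],[-1,7,-50,0,0,0,0],[-1,8,-52,0,0,0,0],[-1,0,0,0,0,0,0]]'
```

```text
t: 1.98
eef_pos: [0.4665, -0.0558, 0.2313]
tool_rot: [-0.0, -0.26, 0.966, -0.001]
contact_force: [0.9, 1.2, 0.8]
gripper_width: 0.002
grasp_force: 0.0
```

```bash
python3 -m creep '[[-1,0,0,-45,0,0,0],[-1,0,0,-40,0,0,0],[-1,0,0,-30,0,0,0],[-1,0,0,-22,0,0,0],[-1,0,0,0,0,0,0]]'
python3 - <<'E'
from h import *
im,d=read_camera("top");cv2.imwrite("pics/t2.png",cv2.resize(im[120:240,200:440,::-1],None,fx=3,fy=3))
E
```

```text
t: 2.6
eef_pos: [0.465, -0.0509, 0.0929]
tool_rot: [-0.002, -0.264, 0.964, 0.001]
contact_force: [0.4, 0.6, 0.5]
gripper_width: -0.001
grasp_force: 0.0
```

View pics/t2.png

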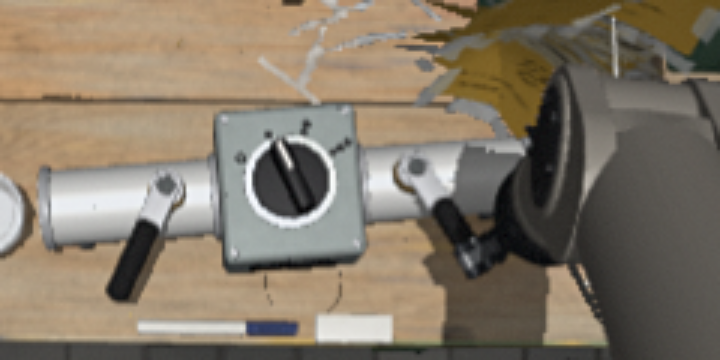

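The finger (px 475,262) stands just outside the right handle's sleeve, and the path is clear. Now I push.

```bash
python3 -m creep '[[-1,-7,9,0,0,0,-0.09],[-1,-6,9,0,0,0,-0.09],[-1,-5,9,0,0,0,-0.09],[-1,-3,8,0,0,0,-0.09],[-1,-3,7,0,0,0,-0.09]]'
```

```text
t: 3.28
eef_pos: [0.4425, -0.01, 0.0954]
tool_rot: [0.001, -0.04, 0.999, 0.0]
contact_force: [-0.8, -1.1, -0.1]
gripper_width: -0.001
grasp_force: 0.9
```

```bash
python3 -m creep '[[-1,0,3,0,0,0,0],[-1,0,3,0,0,0,0],[-1,0,0,0,0,0,0]]'
```

```text
t: 3.65
eef_pos: [0.4423, -0.0076, 0.0952]
tool_rot: [0.0, -0.041, 0.999, -0.001]
contact_force: [-3.3, -11.9, 5.6]
gripper_width: 0.001
grasp_force: 6.0
```

The stop is reached (12 N). I back off, lift, and go to the left handle.

```bash
python3 -m creep '[[-1,2,-16,0,0,0,0],[-1,0,-4,20,0,0,0],[-1,0,0,45,0,0,0],[-1,-5,40,0,0,0,-0.1],[-1,-5,50,0,0,0,-0.1]]'
```

```text
t: 4.28
eef_pos: [0.4354, 0.0663, 0.1611]
tool_rot: [0.002, 0.061, 0.998, 0.001]
contact_force: [0.2, -0.0, 0.1]
gripper_width: 0.005
grasp_force: 0.0
```

```bash
python3 -m creep '[[-1,-7,50,0,0,0,-0.1],[-1,-7,50,0,0,0,-0.1],[-1,-7,42,0,0,0,-0.09],[-1,0,0,0,0,0,0]]'
python3 - <<'E'
from h import *
im,d=read_camera("top");cv2.imwrite("pics/t3r.png",im[...,::-1]);measure(im[...,::-1].copy(),d)
E
```

```text
t: 4.78
eef_pos: [0.4128, 0.2117, 0.1603]
tool_rot: [0.001, 0.198, 0.98, 0.001]
contact_force: [0.9, -0.6, -0.5]
gripper_width: -0.0
grasp_force: 0.0
box 1575 px [300. 178.] rect c [0.5072 0.1148] size [0.117 0.112] ang 5.2 line 33.0 zmed 0.086
box 90 px [365. 159.] rect c [ 0.5612 -0.0458] size [0.059 0.016] ang 69.3 line 69.3 zmed 0.088
duct/pot/jar 1797 px [410. 181.] rect c [ 0.5115 -0.1457] size [0.118 0.145] ang 87.7 line 45.9 zmed 0.044
duct/pot/jar 1270 px [352. 179.] rect c [ 0.5225 -0.0125] size [0.076 0.145] ang 3.7 line -85.0 zmed 0.071
duct/pot/jar 643 px [192. 191.] rect c [0.4852 0.3614] size [0.065 0.067] ang 0.7 line 50.2 zmed 0.057
duct/pot/jar 34 px [217. 178.] rect c [0.5131 0.3025] size [0.022 0.014] ang 80.9 line 87.5 zmed 0.065
duct/pot/jar 82 px [305. 206.] rect c [0.4515 0.0918] size [0.009 0.066] ang 6.3 line -84.6 zmed 0.064
dark 31 px [410. 149.] rect c [ 0.5793 -0.1426] size [0.024 0.013] ang 49.0 line 41.8 zmed 0.214
dark 32 px [254. 170.] rect c [0.5229 0.2135] size [0.05  0.005] ang 31.9 line 33.2 zmed 0.517
dark 446 px [296. 180.] rect c [0.5044 0.1178] size [0.054 0.054] ang 63.8 line -75.8 zmed 0.097
dark 205 px [341. 202.] rect c [0.4531 0.0178] size [0.061 0.017] ang 3.7 line 4.2 zmed 0.114
dark 125 px [299. 223.] rect c [0.4084 0.1146] size [0.101 0.009] ang 37.1 line 36.6 zmed 0.593
yellow 521 px [374. 150.] rect c [ 0.5806 -0.0727] size [0.058 0.134] ang 1.0 line 76.8 zmed 0.138
yellow 427 px [396. 173.] rect c [ 0.529  -0.1211] size [0.058 0.051] ang 88.4 line -78.8 zmed 0.07
tall 892 px [392. 149.] rect c [ 0.5509 -0.0607] size [0.05  0.162] ang 1.1 line 81.1 zmed 0.185
```

```bash
python3 -m creep '[[-1,-2,-6,-20,0,0,0],[-1,0,0,-30,0,0,0],[-1,0,0,-17,0,0,0],[-1,0,0,0,0,0,0]]'
```

```text
t: 5.32
eef_pos: [0.4109, 0.1997, 0.0918]
tool_rot: [-0.001, 0.203, 0.979, -0.001]
contact_force: [0.0, 0.6, 0.0]
gripper_width: -0.002
grasp_force: 0.0
```

```bash
python3 -m creep '[[-1,8,12,0,0,0,0],[-1,3,11,0,0,0,-0.14],[-1,3,11,0,0,0,-0.14],[-1,5,9,0,0,0,-0.13],[-1,5,9,0,0,0,-0.13]]'
```

```text
t: 5.95
eef_pos: [0.4358, 0.2546, 0.0934]
tool_rot: [-0.0, 0.458, 0.889, 0.001]
contact_force: [-1.1, -1.9, -0.2]
gripper_width: -0.002
grasp_force: 0.9
```

```bash
python3 -m creep '[[-1,7,8,0,0,0,-0.13],[-1,7,7,0,0,0,-0.13],[-1,9,5,0,0,0,-0.13],[-1,9,5,0,0,0,-0.13],[-1,0,0,0,0,0,0]]'
```

```text
t: 6.58
eef_pos: [0.4683, 0.2799, 0.0932]
tool_rot: [0.0, 0.669, 0.744, 0.001]
contact_force: [-0.9, -0.1, -0.1]
gripper_width: 0.004
grasp_force: 0.0
```

```bash
python3 -m creep '[[-1,3,0,0,0,0,0],[-1,3,0,0,0,0,0],[-1,0,0,0,0,0,0]]'
```

```text
t: 6.95
eef_pos: [0.4726, 0.2786, 0.0924]
tool_rot: [-0.001, 0.669, 0.743, -0.0]
contact_force: [-3.3, 0.7, 1.7]
gripper_width: -0.001
grasp_force: 1.8
```

```bash
python3 -m creep '[[-1,3,0,0,0,0,0],[-1,2,0,0,0,0,0],[-1,0,0,0,0,0,0]]'
```

```text
t: 7.32
eef_pos: [0.4729, 0.2785, 0.0917]
tool_rot: [-0.004, 0.669, 0.743, -0.004]
contact_force: [-18.2, 0.9, 12.7]
gripper_width: 0.002
grasp_force: 8.9
```

Both stops are reached. I retreat, lift and check the left handle.

```bash
python3 -m creep '[[-1,-18,0,0,0,0,0],[-1,-7,0,30,0,0,0],[-1,0,0,50,0,0,0.17],[-1,0,-10,30,0,0,0.17],[-1,0,-50,0,0,0,0.17]]'
```

```text
t: 7.95
eef_pos: [0.4553, 0.221, 0.205]
tool_rot: [0.002, 0.456, 0.89, 0.004]
contact_force: [1.0, -1.0, -0.9]
gripper_width: -0.002
grasp_force: 0.0
```

```bash
python3 -m creep '[[0,-5,-50,0,0,0,0.17],[0,-5,-50,0,0,0,0.17],[0,0,-50,0,0,0,0.17],[0,0,-50,0,0,0,0.17],[0,0,0,0,0,0,0.17]]'
python3 - <<'E'
from h import *
im,d=read_camera("top");cv2.imwrite("pics/t4.png",cv2.resize(im[130:240,170:430,::-1],None,fx=3,fy=3,interpolation=cv2.INTER_CUBIC))
measure(im[...,::-1].copy(),d)
E
```

```text
t: 8.57
eef_pos: [0.4431, 0.0144, 0.2026]
tool_rot: [0.001, 0.056, 0.998, -0.0]
contact_force: [-0.6, 1.1, -0.8]
gripper_width: 0.501
grasp_force: 0.0
box 1902 px [296. 181.] rect c [0.507  0.1183] size [0.117 0.114] ang 5.0 line 5.9 zmed 0.086
duct/pot/jar 322 px [330. 176.] rect c [0.5184 0.0262] size [0.06  0.068] ang 6.4 line -63.7 zmed 0.071
duct/pot/jar 1043 px [244. 188.] rect c [0.4948 0.2408] size [0.064 0.145] ang 5.4 line -83.7 zmed 0.068
duct/pot/jar 659 px [193. 190.] rect c [0.4852 0.3602] size [0.065 0.07 ] ang 0.7 line 72.7 zmed 0.057
duct/pot/jar 131 px [295. 207.] rect c [0.4489 0.1152] size [0.106 0.021] ang 84.4 line -87.3 zmed 0.061
dark 77 px [411. 152.] rect c [ 0.5705 -0.1445] size [0.066 0.012] ang 23.8 line 21.2 zmed 0.567
dark 1766 px [355. 195.] rect c [0.4702 0.0063] size [0.227 0.108] ang 13.6 line 13.6 zmed 0.54
dark 445 px [296. 180.] rect c [0.5044 0.1178] size [0.054 0.054] ang 63.8 line -65.0 zmed 0.097
dark 200 px [227. 184.] rect c [0.4927 0.2723] size [0.017 0.061] ang 5.0 line -85.2 zmed 0.114
tall 121 px [371. 141.] rect c [ 0.5741 -0.0392] size [0.013 0.121] ang 8.0 line -85.5 zmed 0.159
tall 120 px [334. 200.] rect c [0.4484 0.0455] size [0.047 0.019] ang 69.8 line 72.5 zmed 0.266
```

View pics/t4.png

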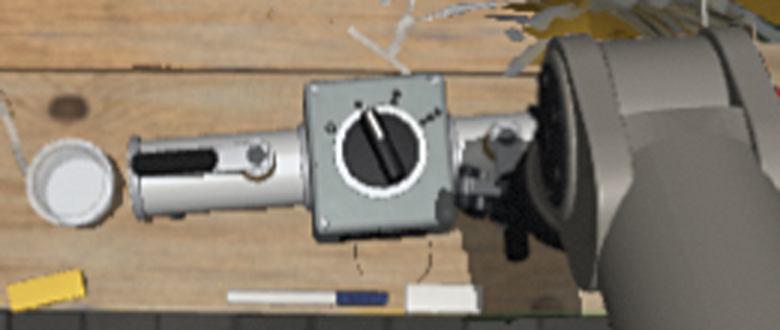

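The left handle now lies in line (px 175,160), at 94.8° measured against 95° expected. The pot hasn't moved, and the dial is on one dot at about 25°. Next I go to the dial.

```bash
python3 -m creep '[[0,16,26,0,0,0,0.14],[0,16,26,0,0,0,0.14],[0,16,26,0,0,0,0.14],[0,16,24,0,0,0,0.13],[0,0,0,0,0,0,0]]'
```

```text
t: 9.25
eef_pos: [0.5081, 0.1232, 0.2022]
tool_rot: [0.001, -0.219, 0.976, -0.0]
contact_force: [0.3, -1.1, 0.1]
gripper_width: 0.497
grasp_force: 0.0
```

```bash
python3 -m creep '[[0,-1,-6,-30,0,0,0],[0,0,0,-25,0,0,0],[0,0,0,-12,0,0,0],[0,0,0,0,0,0,0]]'
```

```text
t: 9.75
eef_pos: [0.5057, 0.1144, 0.135]
tool_rot: [-0.001, -0.218, 0.976, -0.0]
contact_force: [0.1, 0.8, 0.4]
gripper_width: 0.503
grasp_force: 0.0
```

```bash
python3 -m creep '[[0,1,2,-15,0,0,0],[0,0,0,-12,0,0,0],[0,0,0,-7,0,0,0],[0,0,0,0,0,0,0]]'
```

```text
t: 10.25
eef_pos: [0.5068, 0.1167, 0.1007]
tool_rot: [-0.001, -0.218, 0.976, -0.0]
contact_force: [-0.4, 0.7, 0.0]
gripper_width: 0.5
grasp_force: 0.0
```

```bash
python3 -m creep '[[-1,0,0,0,0,0,0],[-1,0,0,0,0,0,0],[-1,0,0,0,0,0,0],[-1,0,0,0,0,0,0]]' 30
```

```text
t: 10.75
eef_pos: [0.5082, 0.1155, 0.1019]
tool_rot: [0.001, -0.218, 0.976, -0.001]
contact_force: [1.8, -5.2, 1.1]
gripper_width: 0.156
grasp_force: 32.5
```

```bash
python3 -m creep '[[-1,0,0,0,0,0,-0.14],[-1,0,0,0,0,0,-0.14],[-1,0,0,0,0,0,-0.14],[-1,0,0,0,0,0,-0.14],[-1,0,0,0,0,0,-0.14]]'
```

```text
t: 11.38
eef_pos: [0.5082, 0.1162, 0.102]
tool_rot: [0.001, 0.132, 0.991, 0.0]
contact_force: [1.8, -3.0, 0.3]
gripper_width: 0.155
grasp_force: 32.3
```

```bash
python3 -m creep '[[-1,0,0,0,0,0,0],[-1,0,0,0,0,0,0]]'
```

```text
t: 11.62
eef_pos: [0.5082, 0.1163, 0.1019]
tool_rot: [0.001, 0.128, 0.992, -0.0]
contact_force: [2.5, -4.5, 4.0]
gripper_width: 0.154
grasp_force: 32.8
```

```bash
python3 -m creep '[[0,0,0,0,0,0,0],[0,0,0,0,0,0,0],[0,0,0,0,0,0,0],[0,0,0,20,0,0,0],[0,0,0,40,0,0,0]]'
```

```text
t: 12.25
eef_pos: [0.5057, 0.1169, 0.1607]
tool_rot: [-0.002, 0.129, 0.992, -0.001]
contact_force: [0.1, 0.5, -0.4]
gripper_width: 0.503
grasp_force: 0.0
```

```bash
python3 -m creep '[[0,0,0,40,0,0,0],[0,-20,40,10,0,0,0],[0,-30,55,0,0,0,0],[0,-20,55,0,0,0,0],[0,-20,55,0,0,0,0]]'; python3 -m creep '[[0,-20,50,0,0,0,0],[0,-20,40,0,0,0,0],[0,0,0,0,0,0,0]]'
python3 - <<'E'
from h import *
im,d=read_camera("top");cv2.imwrite("pics/t5.png",cv2.resize(im[130:240,170:430,::-1],None,fx=3,fy=3,interpolation=cv2.INTER_CUBIC))
measure(im[...,::-1].copy(),d)
E
```

```text
t: 12.88
eef_pos: [0.416, 0.3236, 0.2115]
tool_rot: [-0.0, 0.129, 0.992, 0.0]
contact_force: [1.2, -1.2, 0.5]
gripper_width: 0.502
grasp_force: 0.0
t: 13.25
eef_pos: [0.3741, 0.4158, 0.2108]
tool_rot: [-0.001, 0.125, 0.992, 0.0]
contact_force: [-0.0, -0.9, 0.7]
gripper_width: 0.506
grasp_force: 0.0
box 1898 px [296. 181.] rect c [0.5069 0.1184] size [0.117 0.113] ang 4.7 line 8.4 zmed 0.086
box 95 px [364. 159.] rect c [ 0.5618 -0.0391] size [0.069 0.018] ang 72.0 line 71.9 zmed 0.089
duct/pot/jar 1792 px [410. 181.] rect c [ 0.5115 -0.1457] size [0.118 0.145] ang 87.7 line 46.3 zmed 0.044
duct/pot/jar 1276 px [352. 179.] rect c [ 0.5225 -0.0124] size [0.076 0.145] ang 3.7 line -85.0 zmed 0.071
duct/pot/jar 1038 px [244. 188.] rect c [0.4924 0.2408] size [0.068 0.145] ang 4.7 line -84.0 zmed 0.068
duct/pot/jar 656 px [193. 190.] rect c [0.4852 0.3602] size [0.065 0.07 ] ang 0.7 line 73.0 zmed 0.057
duct/pot/jar 134 px [295. 207.] rect c [0.4498 0.1133] size [0.108 0.016] ang 88.1 line -86.6 zmed 0.061
dark 38 px [411. 150.] rect c [ 0.5766 -0.1454] size [0.028 0.013] ang 55.0 line 55.9 zmed 0.216
dark 449 px [296. 180.] rect c [0.504  0.1178] size [0.054 0.055] ang 27.3 line 75.3 zmed 0.096
dark 201 px [227. 184.] rect c [0.493  0.2723] size [0.017 0.062] ang 5.8 line -85.0 zmed 0.114
dark 205 px [341. 202.] rect c [0.4531 0.0178] size [0.061 0.017] ang 3.7 line 4.0 zmed 0.113
dark 46 px [172. 235.] rect c [0.3757 0.3931] size [0.018 0.011] ang 1.9 line 7.0 zmed 0.314
yellow 543 px [374. 150.] rect c [ 0.5828 -0.073 ] size [0.125 0.062] ang 60.8 line 77.9 zmed 0.14
yellow 425 px [396. 173.] rect c [ 0.529  -0.1211] size [0.058 0.051] ang 88.4 line -78.6 zmed 0.07
tall 894 px [392. 149.] rect c [ 0.5509 -0.0618] size [0.05  0.159] ang 1.1 line 80.9 zmed 0.185
```

View pics/t5.png

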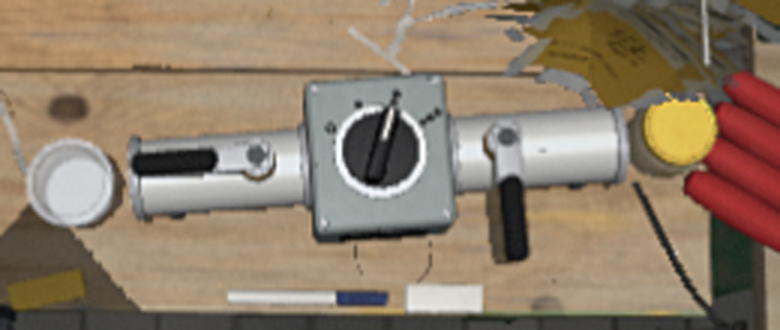

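The pointer is on the two dots (px 396,98). The left handle is in line (175,160) and the right one is across (512,218). Pot and jar stand where they were, and the arm is clear.

```bash
python3 -c "
from station import *
print(hand_in())"
```

```text
the job is handed in; nothing more can be done
None
```

The job is handed in: the damper on the pot's side (left) is fully open, the one on the jar's side (right) is fully shut, and the fan dial was then set to two dots; the last picture shows the pot and jar unmoved.

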